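# Warm a roll: load the little oven and click its door shut

## Robot

A 6-joint arm with a two-finger parallel gripper is mounted at the origin on a cart in front of the work surface, level with it; the furniture and walls round the work are solid. World frame = base frame: x ahead of the robot, y to its left, z up, the work surface at z = 0. Lengths are in m, angles in rad, forces in N, time in s.
With the tool pointing down it reaches from about 0.3 to 0.775 m from the base axis. Payload 14.6 kg.
Tool frame: the origin (TCP) lies at the very end of the fingers, on their centre line; the grasp point (between the pads) lies 19 mm behind it; z points along the fingers, y is the line along which they close (so a half turn about z gives the same grasp; the last joint's range is limited). The gripper opens to 94 mm and grips with 3 to 60 N. Pads are 16 mm wide; open, the fingers measure 119 mm over their backs; the gripper's body (75 mm by 177 mm) begins 78 mm behind the grasp point.
Start: joints at [-1.286, 0.3, 1.521, -0, 1.321, -0.067], TCP at [0.19, -0.516, 0.205] pointing down, gripper open.
Joint ranges: [-3.03, 3.03], [-0.79, 2.21], [0.23, 2.52], [-1.04, 4.18], [0, 3.07], [-2.55, 2.55]. Speed limits (rad/s): [2.22, 2.22, 2.57, 3.14, 3.14, 3.14].

## Interface

Orientations are given as [roll, pitch, yaw] about the fixed x, y, z axes, in that order (R = Rz(yaw) Ry(pitch) Rx(roll)).
In Python, from station import ctrl, cams gives the robot as it stands. The module is installed in compiled form; this text tells all that it offers.
- The arm moves only by the tool arm_command, never from a script. Its argument "plan" is a list that holds one entry, the list of rows, each a list of 7 numbers: the shift along the tool's x, y, z in mm, then the turn, a rotation vector about the tool's x, y, z in rad, then the closure, from -1 (fully open) to 1 (shut). A call has 1 to 12 rows; each row is the pose to reach, as a shift and turn from the pose commanded when the call began, along the tool's axes at that moment; what a row does not reach only later rows make up. A row lasts 1/10 s, in which the tool goes at most 50 mm and 8.59 degrees, less where a joint would pass 70% of its speed; a pose out of reach is approached as far as the arm can. A call with a gripper value outside its range is refused whole. The fingers move at their own pace and stop on an object; "squeeze" is the grip in N (left out, the last holds). Time passes only in rows, so rows that repeat a pose let the fingers close. It gives the time, the measured TCP pose, the force, the opening and the grip force at its end, in the units of the state.
- ctrl.get_obs(): the state, without advancing time (a new reading comes with each control period).
- cams.camera(name): name is "scene" or "top"; returns (picture, depth): 384x512x3 uint8, blue, green, red; 384x512 float32, m along the optical axis (not along the pixel's ray), 0 where there is no reading.
- cams.camera_info(name): a dict with "fx", "fy", "cx", "cy" (pixels), "world_to_cam" (4x4, takes a point from world to camera coordinates). Camera axes: x right, y down, z forward; pixel columns grow to the right and rows downward; lengths in m; the calibration is good to about 2 mm. A picture is of the moment at which its call begins. camera_info takes no time and is no camera call.
- ctrl.hand_in(): hands the job in; it is judged then, once.
The state is a dict: "time_s": time; "qpos": joint angles; "joint_vel": joint speeds; "tau": joint torques, N m; "ee_pos": TCP position; "eef_rot": TCP orientation; "force": force on the tool from outside, world axes, zero at the start; "moment": the same for the moment, N m; "grip_width": finger opening in m; "grip_force": force on a finger pad.
Only numpy, scipy, OpenCV 4.12 (cv2) and the standard library are available. Lean on these libraries where they do the work, as an engineer would, in place of code of your own. Each camera call takes 0.05 s, during which the arm holds its last target. There are 200 camera calls.

## Task

A customer wants a roll warmed: take the bread roll that lies by itself on the bare table, to the right of the little oven, and lay it flat on the oven's pulled-out tray. Slide the tray with the roll fully home, then push the oven door shut, without slamming it, until it has clicked onto its catch. Leave the other things on the table where they are.

Things in the scene. Friction and masses are not known exactly. Their poses are not given: they have to be found in the camera images.
- oven: Small silver countertop oven with a black-framed glass door, fixed, 190 deep (x) x 280 wide (y) x 172 mm high. Origin: centre of its underside. x points to its back, y to its left seen from the robot, z up; front face at x = -95 mm. Cavity: y = -65 to +125, z = 28 to 156 mm, solid roof. Right of it a black strip (y = -140 to -80) with two knobs 17 mm proud.
- oven_tray (a joint): Slide of the oven's tray in m: 0 = fully home against its stop, grows as it comes out along the oven's -x, 0.125 = fully out; friction about 1 N. The tray is a perforated steel sheet 150 deep x 160 mm wide, top surface at z = 90 mm, centred on the oven's y = +30 mm, rim 8 mm high. Pulled out, some 125 mm of it stand free in front of the oven.
- tray_middle (a point): Middle of the tray's top surface (z = 90 mm); moves with the tray; axes as the oven's. In the oven's frame at x = -26 mm less the slide's value, y = +30 mm. The oven's roof stands close behind the pulled-out tray, so a gripper from above should set the roll down here or up to 15 mm nearer the tab.
- tray_tab (a point): Top centre of the front face of the upright tab in the middle of the tray's front edge, 75 mm in front of tray_middle. The tab is 56 mm wide, 3 mm thick (6 mm at its rolled top edge) and ends 45 mm above the tray, at z = 135 mm. Push it towards the oven's +x to slide the tray in; when home its face still stands 6 mm in front of the oven's front face.
- oven_door (a joint): Angle of the oven door in rad: 0 = shut and seated on its catch, grows as it opens towards the robot, 1.95 = stop; stays where it is left (light friction). Hinged on the left, 216 wide, 22 mm thick, z = 22 to 163 mm; shut, it lies in front of the front face. The pane sits near the outside and leaves a 14 mm hollow for the tab; a tray not home is struck by the door.
- door_hinge (a point): Point on the upright hinge line, level with the door's top edge: in the oven's frame x = -95, y = +138, z = 163 mm (does not move). At angle a the door runs from here along (-sin a, -cos a) in the oven's frame; its outer face, 22 mm from that line, looks along (-cos a, +sin a).
- door_face (a point): Point on the outer face of the door's top rail, 150 mm from the hinge and 13 mm below the top edge: a place to push. Moves with the door; its x axis points through the door to the inside. An upright bar handle (z = 45 to 140 mm) stands 30 mm out of the face, 203 mm from the hinge.
- roll: The bread roll to warm, brown, oval, 66 wide (its x) x 103 long (its y) x 33 mm high, about 55 g, rigid. Origin: centre of its underside. It lies alone on the bare table, right of the oven's tray; the rolls on the board and in the baskets at the left are not meant.
- scraper: Bystander: dough scraper with a round wooden handle, 82x104x22 mm, lying right of the oven. Origin: centre of its underside.
- mill: Bystander: salt mill, 44 mm across, 90 mm high, right of the oven. Origin: centre of its underside.
- ramekin: Bystander: blue-grey stoneware ramekin, 77 mm across, 42 mm high, left of the oven. Origin: centre of its underside.
- door_catch (a point): The sprung roller of the door's catch, in the right jamb of the cavity, z = 120 mm. It meets the door's tongue at about 0.055 rad and resists with about 5 N at the door's free edge (7 N at 150 mm from the hinge); pushed past it the door snaps home to 0 and is held there. Let go earlier, the door stays ajar.
Things that resemble listed ones, but are neither listed nor needed, are in the scene too. Leave any turquoise look-alike of the roll alone.

How it is judged:
By the outcome, as a careful person would: the job done as asked, in the order asked, and still so for the second after the job is handed in, with the robot touching nothing.
It also fails if it takes over 67 s, if anything falls off the work surface, if the arm or the gripper's body presses on something with over 40 N, if the wrist force passes 120 N, or if a joint passes its speed limit or range.

## Working session

There is one attempt and no reset: what is moved stays moved. The work goes in short steps, Python scripts to look and compute and a tool call to move; the robot and the scene stay as the last step left them, time stands still between calls to the robot, and variables do not carry over. Pictures are saved under pics/ and viewed, at most 10 in all, crops included, and the job is handed in when it is done.

Besides the shell and the picture viewer there is one more tool, called after ">>>" by a JSON object that holds its "method" and its "body", one argument or row to a line. arm_command: Moves the arm, as the interface text tells. Its arguments: {"type":"object","properties":{"plan":{"type":"array"},"squeeze":{"type":"number"}},"required":["plan"]}

```bash
mkdir -p pics; cat > h.py <<'E'
import numpy as np, cv2
from station import ctrl, cams
def grab(n):
    im,d=cams.camera(n); i=cams.camera_info(n)
    v,u=np.mgrid[:384,:512]
    c=np.stack([(u-i['cx'])/i['fx']*d,(v-i['cy'])/i['fy']*d,d,np.ones_like(d)],-1)
    return im,d,(c@np.linalg.inv(i['world_to_cam']).T)[...,:3]
E
python3 - <<'E'
from h import *
for n in("scene","top"):
    im,d,P=grab(n); np.savez(f'{n}0.npz',im=im,d=d,P=P)
    cv2.imwrite(f'pics/{n}0.png',cv2.resize(im,(768,576)))
    print(n,cams.camera_info(n)['world_to_cam'].round(3).tolist())
print(ctrl.get_obs())
E
```

```text
scene [[-0.588, -0.809, -0.011, 0.344], [-0.397, 0.3, -0.867, 0.297], [0.704, -0.506, -0.498, 0.727], [0.0, 0.0, 0.0, 1.0]]
top [[0.015, -1.0, -0.006, 0.006], [-0.967, -0.013, -0.255, 0.567], [0.255, 0.009, -0.967, 0.888], [0.0, 0.0, 0.0, 1.0]]
{'time_s': 0.1, 'qpos': array([-1.28557687e+00,  3.00397530e-01,  1.52149522e+00, -1.02794672e-05,
        1.32074098e+00, -6.66068042e-02]), 'joint_vel': array([-1.79308217e-03, -2.80961481e-03, -1.31992031e-04,  9.95509024e-05,
        4.16897428e-04, -8.63299314e-05]), 'tau': array([ 3.88466506e-03, -5.32641149e+01, -3.53280830e+01,  7.10632140e-02,
        2.35742319e-02, -5.54909207e-05]), 'ee_pos': array([ 0.18946136, -0.5160849 ,  0.20496302]), 'eef_rot': array([-3.14055323e+00, -5.93562090e-05,  3.51828777e-01]), 'force': array([-0.0563473 , -0.49120338,  0.03627655]), 'moment': array([ 0.03206645, -0.00739135,  0.00571923]), 'grip_force': 0.0, 'grip_width': 0.09418483124984756}
```

View pics/scene0.png

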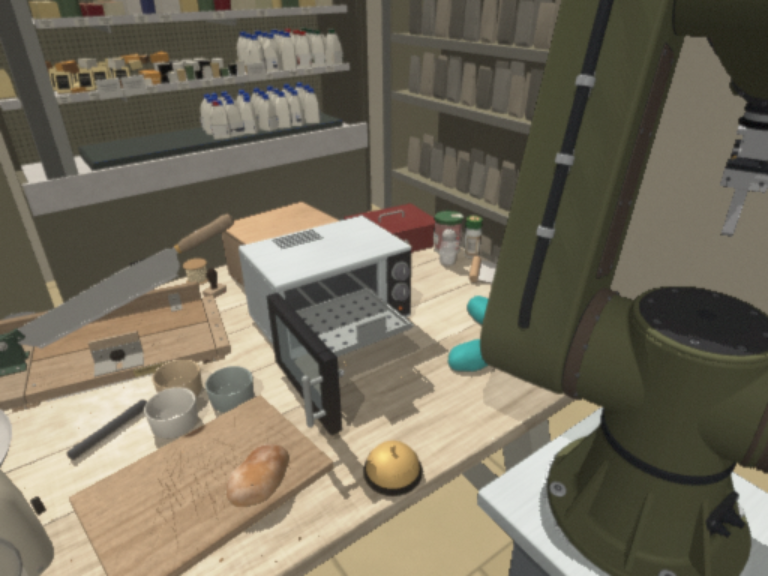

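View pics/top0.png

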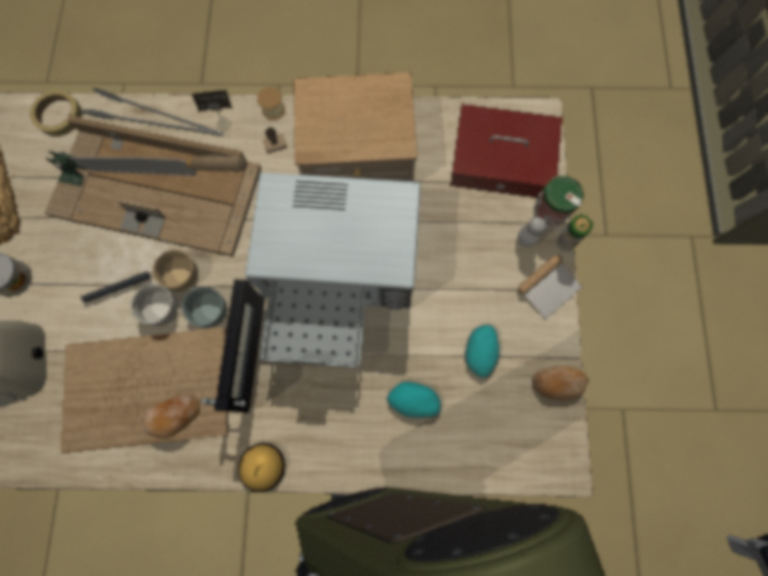

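The top view (768-wide pixels) shows these roll-like things:
- a brown roll at (560,382), alone on the bare table at the right
- two turquoise look-alikes at (482,350) and (414,400)
- a brown roll on the board at (172,415)

The one meant is (560,382): brown, alone and right of the oven. The door is open at (240,345), with the tray pulled out at (315,330). I'll confirm with a crop and measure.

```bash
python3 - <<'E'
import numpy as np,cv2
z=np.load('top0.npz');im,P=z['im'],z['P']
cv2.imwrite('pics/crop.png',cv2.resize(im[160:320,240:420],(720,640))[:600])
# roll
h=P[...,2]; v,u=np.mgrid[:384,:512]
m=(h>.008)&(h<.06)&(u>345)&(u<400)&(v>235)&(v<275)
q=P[m]; r=cv2.minAreaRect((q[:,:2]*1000).astype(np.float32)); print('roll',m.sum(),r,q[:,2].max(),q.mean(0))
t=P[(u>395)&(u<380+20)]
print('table z near roll',np.median(h[270:285,345:385]))
# oven roof
m=(h>.160)&(h<.185)&(u>150)&(u<290)&(v>100)&(v<200)
n,l,s,c=cv2.connectedComponentsWithStats(m.astype(np.uint8)); k=1+s[1:,4].argmax()
q=P[l==k]; print('roof',cv2.minAreaRect((q[:,:2]*1000).astype(np.float32)),np.median(q[:,2]))
rect=cv2.boxPoints(cv2.minAreaRect((q[:,:2]*1000).astype(np.float32)));print(rect)
# door
m=(h>.148)&(h<.175)&(u>140)&(u<180)&(v>180)&(v<280)
q=P[m];r=cv2.minAreaRect((q[:,:2]*1000).astype(np.float32));print('door',r,cv2.boxPoints(r),np.median(q[:,2]))
# tray tab top
m=(h>.115)&(h<.145)&(u>180)&(u<245)&(v>205)&(v<260)
q=P[m];print('tab',m.sum(),q.min(0) if m.sum() else 0,q.max(0) if m.sum() else 0)
m=(h>.08)&(h<.105)&(u>180)&(u<245)&(v>180)&(v<260)
q=P[m];print('tray',cv2.boxPoints(cv2.minAreaRect((q[:,:2]*1000).astype(np.float32))),np.median(q[:,2]))
E
```

```text
roll 689 ((399.885009765625, -306.54010009765625), (62.76611328125, 100.60807037353516), 1.2841837406158447) 0.036795237153285365 [ 0.39926866 -0.30326642  0.0251032 ]
table z near roll -0.0017938260821326324
roof ((638.3402099609375, 104.64898681640625), (280.1542663574219, 190.45916748046875), 86.39046478271484) 0.17117641357875824
[[534.4808   -29.154938]
 [724.5621   -41.1456  ]
 [742.19965  238.45291 ]
 [552.11835  250.44357 ]]
door ((454.09112548828125, 262.31805419921875), (58.175010681152344, 233.971435546875), 76.05231475830078) [[333.54346 262.28592]
 [560.6166  205.89041]
 [574.6388  262.3502 ]
 [347.56567 318.7457 ]] 0.16165979314222162
tab 59 [0.4168624  0.11951643 0.11515955] [0.42435565 0.17467771 0.13617265]
tray [[414.24072  59.48221]
 [559.81433  50.92224]
 [569.8633  221.818  ]
 [424.28967 230.37796]] 0.08919457441769973
```

View pics/crop.png

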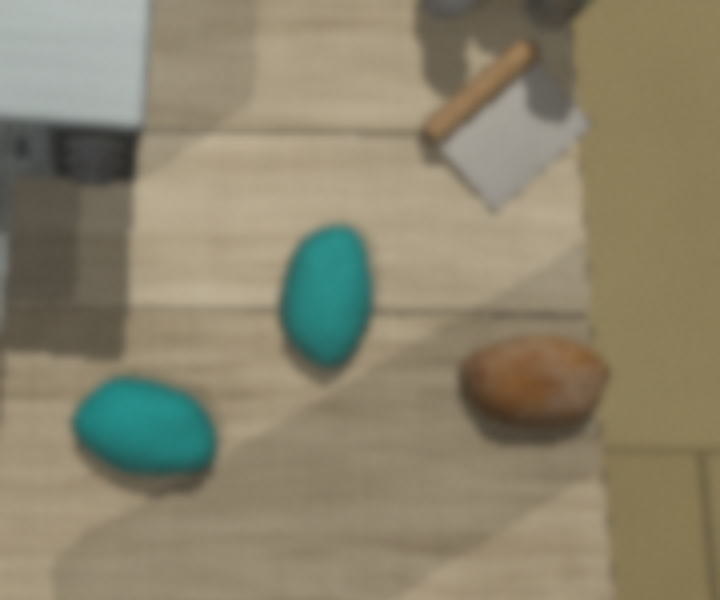

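The crop confirms it: the brown roll is at (535,380), clearly apart from the turquoise ones. First I'll move above it with the fingers closing along its width.

>>> {"method": "arm_command", "body": {
  "plan": [
    [[270, -124, 85, 0, 0, -1.24, -1], [270, -124, 85, 0, 0, -1.24, -1], [270, -124, 85, 0, 0, -1.24, -1], [270, -124, 85, 0, 0, -1.24, -1], [270, -124, 85, 0, 0, -1.24, -1], [270, -124, 85, 0, 0, -1.24, -1], [270, -124, 85, 0, 0, -1.24, -1], [270, -124, 85, 0, 0, -1.24, -1], [270, -124, 85, 0, 0, -1.24, -1], [270, -124, 85, 0, 0, -1.24, -1], [270, -124, 85, 0, 0, -1.24, -1]]
  ],
  "squeeze": 12
}}

```text
time_s: 1.2
ee_pos: [0.4001, -0.3069, 0.1203]
eef_rot: [-3.141, -0.0, 1.59]
force: [0.9, -0.5, -0.4]
grip_width: 0.094
grip_force: 0.0
```

```bash
cat >> h.py <<'E'
def to(x,y,z,yaw,o=None):
    "shift in mm and turn about tool z from the measured pose to a tool-down world pose"
    o=o or ctrl.get_obs(); w=o['eef_rot'][2]; d=(np.array([x,y,z])-o['ee_pos'])*1000
    c,s=np.cos(w),np.sin(w)
    return np.round([c*d[0]+s*d[1],s*d[0]-c*d[1],-d[2],-((yaw-w+np.pi)%(2*np.pi)-np.pi)],3)
O=np.array([.6383,.1046]); A=-.063
def ow(x,y): c,s=np.cos(A),np.sin(A); return O+np.array([c*x-s*y,s*x+c*y])/1000
E
python3 - <<'E'
from h import *
o=ctrl.get_obs(); print(o['ee_pos'],o['eef_rot'],o['qpos'])
print(to(.4005,-.3065,.006,1.593))
# refine oven yaw, door angle, tab
z=np.load('top0.npz');P=z['P'];h=P[...,2]; v,u=np.mgrid[:384,:512]
m=(h>.156)&(h<.170)&(u>140)&(u<180)&(v>190)&(v<275)
q=(P[m][:,:2]-O)@np.array([[np.cos(A),-np.sin(A)],[np.sin(A),np.cos(A)]])*1000
for a in range(-320,-90,25):
    s=q[(q[:,0]>a)&(q[:,0]<a+25)]
    if len(s): print(a,len(s),s[:,1].min().round(),s[:,1].max().round())
m=(h>.125)&(h<.145)&(u>180)&(u<245)&(v>205)&(v<260)
q=(P[m][:,:2]-O)@np.array([[np.cos(A),-np.sin(A)],[np.sin(A),np.cos(A)]])*1000
print('tab',np.percentile(q,[0,10,50,90,100],axis=0).round())
E
```

```text
[ 0.40012754 -0.30685151  0.12029421] [-3.14133700e+00 -2.29019600e-04  1.59005156e+00] [-7.26864951e-01  2.89519038e-01  1.74520241e+00 -5.99013775e-06
  1.10721439e+00 -7.46117536e-01]
[ 3.44000e-01  3.79000e-01  1.14294e+02 -3.00000e-03]
-320 71 137.0 160.0
-295 102 137.0 159.0
-270 101 137.0 160.0
-245 99 137.0 159.0
-220 99 137.0 159.0
-195 97 137.0 159.0
-170 89 137.0 159.0
-145 92 137.0 159.0
-120 42 137.0 160.0
tab [[-222.    1.]
 [-222.    5.]
 [-220.   29.]
 [-217.   50.]
 [-217.   56.]]
```

>>> {"method": "arm_command", "body": {
  "plan": [
    [[0, 0, 50, 0, 0, 0, -1], [0, 0, 90, 0, 0, 0, -1], [0, 0, 106, 0, 0, 0, -1], [0, 0, 116, 0, 0, 0, -1], [0, 0, 116, 0, 0, 0, -1], [0, 0, 116, 0, 0, 0, 1], [0, 0, 116, 0, 0, 0, 1], [0, 0, 116, 0, 0, 0, 1], [0, 0, 116, 0, 0, 0, 1], [0, 0, 116, 0, 0, 0, 1], [0, 0, 116, 0, 0, 0, 1], [0, 0, 116, 0, 0, 0, 1]]
  ],
  "squeeze": 12
}}

```text
time_s: 2.4
ee_pos: [0.4004, -0.3071, 0.0049]
eef_rot: [3.141, 0.0, 1.592]
force: [-1.7, 0.8, 6.9]
grip_width: 0.0632
grip_force: 11.8
```

>>> {"method": "arm_command", "body": {
  "plan": [
    [[0, 0, -20, 0, 0, 0, 1], [0, 0, -50, 0, 0, 0, 1], [0, 0, -90, 0, 0, 0, 1], [0, 0, -130, 0, 0, 0, 1], [0, 0, -170, 0, 0, 0, 1], [0, 0, -200, 0, 0, 0, 1], [0, 0, -215, 0, 0, 0, 1], [0, 0, -215, 0, 0, 0, 1]]
  ]
}}

```text
time_s: 3.2
ee_pos: [0.4008, -0.3073, 0.2213]
eef_rot: [3.139, 0.002, 1.592]
force: [0.3, -1.2, -0.1]
grip_width: 0.0633
grip_force: 11.8
```

```bash
python3 - <<'E'
from h import *
im,d,P=grab('top'); cv2.imwrite('pics/lift.png',cv2.resize(im[150:300,250:450],(800,600)))
o=ctrl.get_obs(); print(o['ee_pos'],o['eef_rot'],o['force'],o['grip_width'])
x,y=ow(-154,30); print(x,y,to(x,y,.22,np.pi+A,o))
E
```

```text
[ 0.40033584 -0.30689937  0.2195808 ] [3.14084205e+00 6.44171817e-04 1.59181877e+00] [-0.22263048  0.32611232  0.09851734] 0.06360500564603533
0.48649426194495804 0.14423606808910283 [ 4.49225e+02  9.56230e+01 -4.19000e-01 -1.48700e+00]
```

View pics/lift.png

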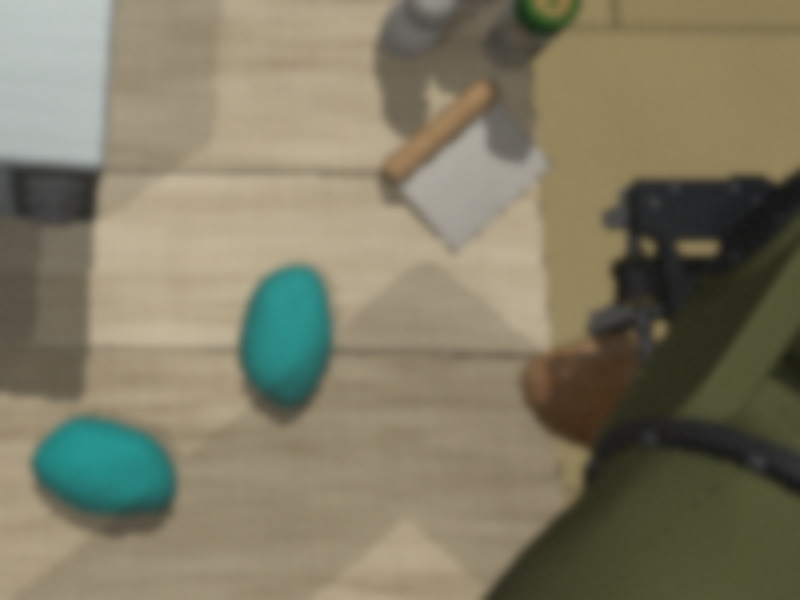

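The roll is held by the fingers at (580,390). Next I carry it over the tray, turning it by a quarter.

>>> {"method": "arm_command", "body": {
  "plan": [
    [[25, 5, 0, 0, 0, -0.1, 1], [70, 15, 0, 0, 0, -0.24, 1], [115, 25, 0, 0, 0, -0.38, 1], [160, 34, 0, 0, 0, -0.52, 1], [205, 44, 0, 0, 0, -0.66, 1], [250, 54, 0, 0, 0, -0.8, 1], [295, 63, 0, 0, 0, -0.94, 1], [340, 73, 0, 0, 0, -1.08, 1], [385, 82, 0, 0, 0, -1.22, 1], [425, 90, 0, 0, 0, -1.36, 1], [449, 96, 0, 0, 0, -1.487, 1], [449, 96, 0, 0, 0, -1.487, 1]]
  ]
}}

```text
time_s: 4.45
ee_pos: [0.4863, 0.1464, 0.2174]
eef_rot: [-3.141, -0.003, 3.086]
force: [0.0, -0.2, -0.9]
grip_width: 0.0636
grip_force: 11.8
```

>>> {"method": "arm_command", "body": {
  "plan": [
    [[0, 0, 0, 0, 0, 0, 1], [0, 0, 0, 0, 0, 0, 1]]
  ]
}}

```text
time_s: 4.65
ee_pos: [0.4865, 0.1432, 0.2187]
eef_rot: [-3.141, -0.001, 3.076]
force: [0.0, -0.3, -0.9]
grip_width: 0.0632
grip_force: 11.8
```

```bash
python3 - <<'E'
from h import *
o=ctrl.get_obs(); print(o['ee_pos'],o['eef_rot'],o['force'],o['grip_width'])
x,y=ow(-154,30); print(x,y,to(x,y,.0965,np.pi+A,o))
im,d,P=grab('scene'); cv2.imwrite('pics/over.png',cv2.resize(im[120:300,130:370],(800,600)))
E
```

```text
[0.48648154 0.14320609 0.2187062 ] [-3.14112069e+00 -1.22091744e-03  3.07631082e+00] [ 0.02403312 -0.33138304 -0.91949074] 0.0632486238573128
0.48649426194495804 0.14423606808910283 [ 5.40000e-02  1.02900e+00  1.22206e+02 -2.00000e-03]
```

View pics/over.png

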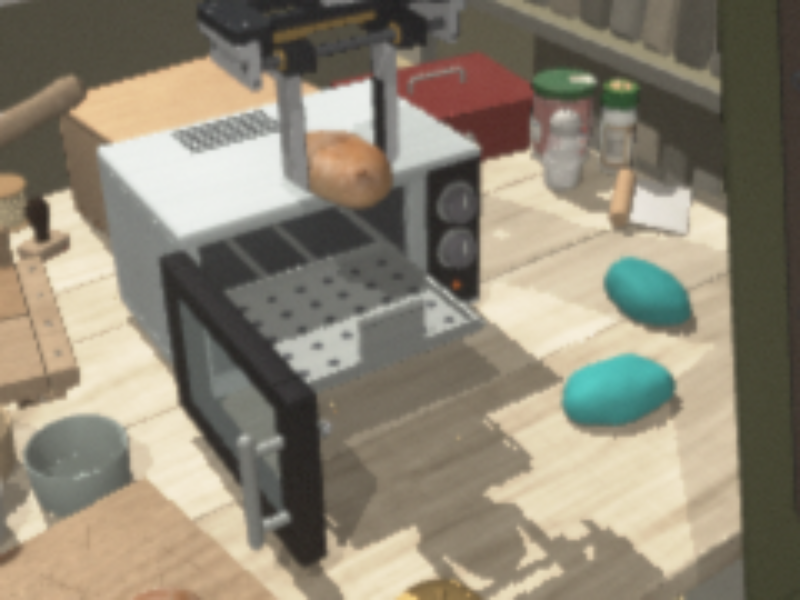

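The roll is held level at (348,170), above the tray. I'll lower it now.

>>> {"method": "arm_command", "body": {
  "plan": [
    [[0, 0, 25, 0, 0, 0, 1], [0, 0, 60, 0, 0, 0, 1], [0, 0, 90, 0, 0, 0, 1], [0, 0, 108, 0, 0, 0, 1], [0, 0, 116, 0, 0, 0, 1], [0, 0, 120, 0, 0, 0, 1], [0, 0, 122, 0, 0, 0, 1], [0, 0, 123, 0, 0, 0, 1], [0, 0, 124, 0, 0, 0, 1], [0, 0, 124, 0, 0, 0, 1]]
  ]
}}

```text
time_s: 5.7
ee_pos: [0.4869, 0.1441, 0.0958]
eef_rot: [3.141, 0.001, 3.079]
force: [0.2, -0.3, -0.3]
grip_width: 0.0635
grip_force: 11.8
```

>>> {"method": "arm_command", "body": {
  "plan": [
    [[0, 0, 1, 0, 0, 0, 1], [0, 0, 1.5, 0, 0, 0, 1], [0, 0, 1.5, 0, 0, 0, 1], [0, 0, 1, 0, 0, 0, 0.1], [0, 0, 1, 0, 0, 0, -0.3], [0, 0, 1, 0, 0, 0, -0.8], [0, 0, 1, 0, 0, 0, -0.8], [0, 0, 1, 0, 0, 0, -0.8], [0, 0, 1, 0, 0, 0, -0.8]]
  ]
}}

```text
time_s: 6.6
ee_pos: [0.4867, 0.144, 0.0943]
eef_rot: [-3.141, -0.0, 3.079]
force: [0.2, 0.2, 0.2]
grip_width: 0.0847
grip_force: 0.0
```

>>> {"method": "arm_command", "body": {
  "plan": [
    [[0, 0, -10, 0, 0, 0, -0.8], [0, 0, -40, 0, 0, 0, -0.8], [0, 0, -80, 0, 0, 0, -0.8], [0, 0, -115, 0, 0, 0, -0.8], [0, 0, -115, 0, 0, 0, 0.5], [45, 0, -115, 0, 0, 0, 1], [85, 0, -115, 0, 0, 0, 1], [110, 0, -115, 0, 0, 0, 1], [110, 0, -115, 0, 0, 0, 1], [110, 0, -115, 0, 0, 0, 1]]
  ]
}}

```text
time_s: 7.6
ee_pos: [0.3772, 0.151, 0.2098]
eef_rot: [3.141, 0.001, 3.079]
force: [-0.1, -0.6, 0.3]
grip_width: 0.0403
grip_force: 0.0
```

```bash
python3 - <<'E'
from h import *
o=ctrl.get_obs(); print(o['ee_pos'],o['eef_rot'],o['force'],o['grip_width'])
x,y=ow(-222-25,30); print(to(x,y,.115,np.pi+A,o))
im,d,P=grab('scene'); cv2.imwrite('pics/placed.png',cv2.resize(im[120:300,130:370],(800,600)))
im,d,P=grab('top'); h=P[...,2]; v,u=np.mgrid[:384,:512]
R=np.array([[np.cos(A),-np.sin(A)],[np.sin(A),np.cos(A)]]); L=(P[...,:2]-O)@R*1000
m=(h>.10)&(h<.145)&(L[...,0]<-96)&(L[...,0]>-212)&(abs(L[...,1]-30)<65)
print(m.sum(),cv2.minAreaRect(L[m].astype(np.float32)),np.percentile(h[m],[50,99]))
m=(h>.125)&(h<.14)&(L[...,0]<-214)&(L[...,0]>-232)&(abs(L[...,1]-30)<40)
print('tab',np.percentile(L[m],[5,50,95],axis=0) if m.sum() else 'hidden')
E
```

```text
[0.37720455 0.15102898 0.20980902] [3.14131704e+00 9.00546836e-04 3.07920363e+00] [-0.06907451 -0.62800396  0.32296837] 0.04032063873310356
[-1.6501e+01  9.1000e-02  9.4809e+01  1.0000e-03]
674 ((-148.9027862548828, 26.227214813232422), (93.89263916015625, 63.03633499145508), 27.405181884765625) [0.11698418 0.12366551]
tab hidden
```

View pics/placed.png

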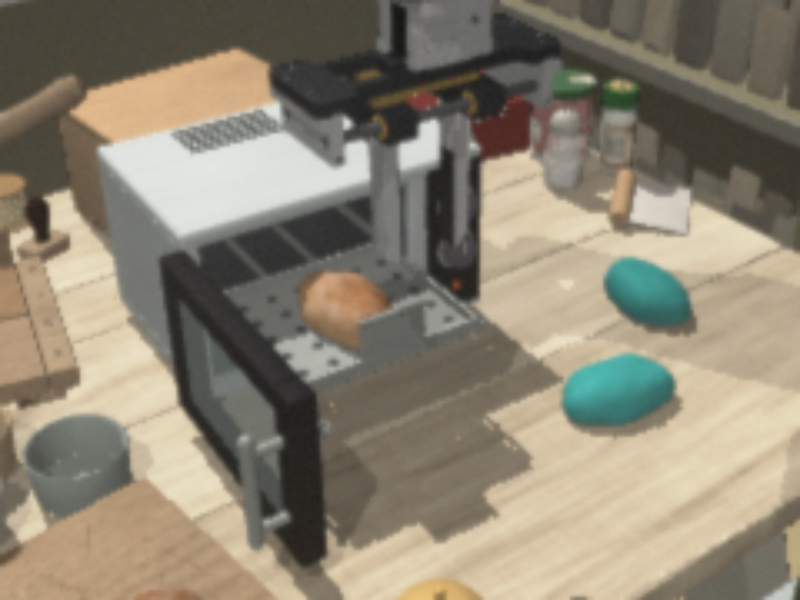

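The roll lies flat on the tray at (345,305). I'll lower the closed fingers in front of the tab and push.

>>> {"method": "arm_command", "body": {
  "plan": [
    [[-5, 0, 0, 0, 0, 0, 1], [-5, 0, 40, 0, 0, 0, 1], [-5, 0, 80, 0, 0, 0, 1], [-5, 0, 98, 0, 0, 0, 1], [-5, 0, 98, 0, 0, 0, 1], [-12, 0, 98, 0, 0, 0, 1], [-20, 0, 98, 0, 0, 0, 1], [-28, 0, 98, 0, 0, 0, 1], [-36, 0, 98, 0, 0, 0, 1], [-44, 0, 98, 0, 0, 0, 1], [-54, 0, 98, 0, 0, 0, 1], [-64, 0, 98, 0, 0, 0, 1]]
  ]
}}

```text
time_s: 8.9
ee_pos: [0.4418, 0.1469, 0.1115]
eef_rot: [3.141, 0.0, 3.079]
force: [-1.6, 0.3, 0.7]
grip_width: 0.0007
grip_force: 0.6
```

```bash
python3 - <<'E'
from h import *
o=ctrl.get_obs(); print(o['ee_pos'],o['force'],o['grip_width'])
R=np.array([[np.cos(A),-np.sin(A)],[np.sin(A),np.cos(A)]]);print('oven xy',(o['ee_pos'][:2]-O)@R*1000)
im,d,P=grab('scene'); L=(P[...,:2]-O)@R*1000; h=P[...,2]
m=(h>.10)&(h<.132)&(L[...,0]>-235)&(L[...,0]<-100)&(abs(L[...,1]-10)<14)
print('tab', np.percentile(L[m][:,0],[1,5,20,50]))
E
```

```text
[0.44177026 0.14693669 0.11154367] [-1.56304189  0.26963851  0.69868871] 0.0007186896663089186
oven xy [-198.80530653   29.87951599]
tab [-210.2163033  -209.25313948 -189.69676827 -146.58683896]
```

>>> {"method": "arm_command", "body": {
  "plan": [
    [[-10, 0, 0, 0, 0, 0, 1], [-20, 0, 0, 0, 0, 0, 1], [-30, 0, 0, 0, 0, 0, 1], [-40, 0, 0, 0, 0, 0, 1], [-50, 0, 0, 0, 0, 0, 1], [-59, 0, 0, 0, 0, 0, 1], [-66, 0, 0, 0, 0, 0, 1], [-72, 0, 0, 0, 0, 0, 1], [-77, 0, 0, 0, 0, 0, 1], [-81, 0, 0, 0, 0, 0, 1], [-83, 0, 0, 0, 0, 0, 1], [-83, 0, 0, 0, 0, 0, 1]]
  ]
}}

```text
time_s: 10.15
ee_pos: [0.5239, 0.1417, 0.1115]
eef_rot: [-3.142, 0.0, 3.079]
force: [0.0, -0.8, -0.4]
grip_width: 0.0005
grip_force: 0.0
```

>>> {"method": "arm_command", "body": {
  "plan": [
    [[-1, 0, 0, 0, 0, 0, 1], [-2, 0, 0, 0, 0, 0, 1], [-3, 0, 0, 0, 0, 0, 1], [-4, 0, 0, 0, 0, 0, 1], [-4, 0, 0, 0, 0, 0, 1]]
  ]
}}

```text
time_s: 10.65
ee_pos: [0.5278, 0.1415, 0.1115]
eef_rot: [3.142, 0.0, 3.079]
force: [0.3, 0.5, 0.6]
grip_width: 0.0004
grip_force: 0.1
```

```bash
python3 - <<'E'
from h import *
o=ctrl.get_obs(); print(o['ee_pos'],o['force'],o['eef_rot'])
R=np.array([[np.cos(A),-np.sin(A)],[np.sin(A),np.cos(A)]]);print('oven xy',(o['ee_pos'][:2]-O)@R*1000)
E
```

```text
[0.5278441  0.14148311 0.11146749] [0.31389506 0.46164751 0.63546367] [3.14155054e+00 1.36650615e-04 3.07879546e+00]
oven xy [-112.55887313   29.85581809]
```

>>> {"method": "arm_command", "body": {
  "plan": [
    [[-0.7, 0, 0, 0, 0, 0, 1], [-1.4, 0, 0, 0, 0, 0, 1], [-2, 0, 0, 0, 0, 0, 1], [-2.7, 0, 0, 0, 0, 0, 1], [-3.4, 0, 0, 0, 0, 0, 1]]
  ]
}}

```text
time_s: 11.15
ee_pos: [0.5309, 0.1413, 0.1114]
eef_rot: [-3.142, -0.001, 3.079]
force: [-6.5, 0.1, 4.0]
grip_width: 0.0002
grip_force: 3.4
```

>>> {"method": "arm_command", "body": {
  "plan": [
    [[-0.7, 0, 0, 0, 0, 0, 1], [-1.4, 0, 0, 0, 0, 0, 1], [-2, 0, 0, 0, 0, 0, 1]]
  ]
}}

```text
time_s: 11.45
ee_pos: [0.5311, 0.1413, 0.1113]
eef_rot: [-3.141, -0.005, 3.079]
force: [-21.8, 0.3, 12.9]
grip_width: 0.0006
grip_force: 10.9
```

Tray is home, against its stop with a clear force rise. Now I back off, lift and look.

>>> {"method": "arm_command", "body": {
  "plan": [
    [[5, 0, 0, 0, 0, 0, 1], [25, 0, 0, 0, 0, 0, 1], [50, 0, 0, 0, 0, 0, 1], [70, 0, -20, 0, 0, 0, 1], [90, 0, -60, 0, 0, 0, 1], [110, 0, -100, 0, 0, 0, 1], [135, -40, -105, 0, 0, 0, 1], [135, -80, -105, 0, 0, 0, 1], [135, -120, -105, 0, 0, 0, 1], [135, -160, -105, 0, 0, 0, 1], [135, -165, -105, 0, 0, 0, 1], [135, -165, -105, 0, 0, 0, 1]]
  ]
}}

```text
time_s: 12.65
ee_pos: [0.3881, -0.0157, 0.2166]
eef_rot: [3.142, 0.001, 3.076]
force: [0.5, 0.9, 0.1]
grip_width: 0.0007
grip_force: 0.0
```

```bash
python3 - <<'E'
from h import *
o=ctrl.get_obs(); R=np.array([[np.cos(A),-np.sin(A)],[np.sin(A),np.cos(A)]])
print(o['ee_pos'],o['force'],o['eef_rot'],o['qpos'],'oven xy',(o['ee_pos'][:2]-O)@R*1000)
im,d,P=grab('scene'); cv2.imwrite('pics/home.png',cv2.resize(im[120:300,130:370],(800,600)))
im,d,P=grab('top'); L=(P[...,:2]-O)@R*1000; h=P[...,2]
m=(h>.11)&(h<.14)&(L[...,0]>-130)&(L[...,0]<-94)&(abs(L[...,1]-30)<26)
print('tab',m.sum(),np.percentile(L[m][:,0],[1,50]))
E
```

```text
[ 0.38811132 -0.01567777  0.21656589] [0.46329059 0.87212599 0.06458072] [3.14155899e+00 6.50528102e-04 3.07638919e+00] [-1.34794241e-01 -8.16647264e-02  1.91771928e+00  8.16878929e-05
  1.30489149e+00 -1.64040856e+00] oven xy [-242.11985511 -135.79062403]
tab 76 [-101.49459906  -99.92517524]
```

View pics/home.png

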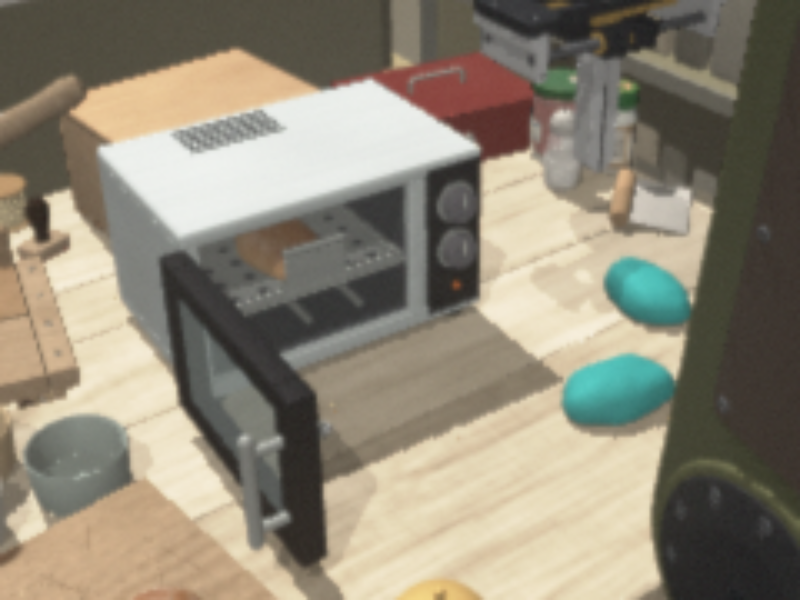

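Tray is home: tab at (315,262), measured face at x = -101.5, with the roll behind it at (265,245). My sideways step went right instead of left, harmlessly. Next: over the door to its outer side.

>>> {"method": "arm_command", "body": {
  "plan": [
    [[3, 40, 0, 0, 0, 0, 1], [3, 85, 0, 0, 0, 0, 1], [3, 130, 0, 0, 0, 0, 1], [3, 175, 0, 0, 0, 0, 1], [3, 220, 0, 0, 0, 0, 1], [3, 265, 0, 0, 0, 0, 1], [3, 305, 0, 0, 0, 0, 1], [3, 331, 0, 0, 0, 0, 1], [3, 331, 20, 0, 0, 0, 1], [3, 331, 50, 0, 0, 0, 1], [3, 331, 71, 0, 0, 0, 1], [3, 331, 71, 0, 0, 0, 1]]
  ]
}}

```text
time_s: 13.95
ee_pos: [0.4039, 0.316, 0.1428]
eef_rot: [-3.139, -0.004, 3.081]
force: [-0.5, -0.2, 0.3]
grip_width: 0.0004
grip_force: 0.0
```

```bash
cat > door.py <<'E'
from h import *
import sys
R=np.array([[np.cos(A),-np.sin(A)],[np.sin(A),np.cos(A)]])
def show(angs):
    o=ctrl.get_obs(); p=(o['ee_pos'][:2]-O)@R*1000; print('oven xy',p.round(1),o['ee_pos'][2],o['force'].round(1),o['eef_rot'][2],o['qpos'].round(2))
    for a in angs:
        n=np.array([-np.cos(a),np.sin(a)]); t=np.array([-np.sin(a),-np.cos(a)])
        s=8.3*abs(n[0])+12.5*abs(n[1])      # finger support along the face normal
        q=np.array([-95,138])+150*t+(22+s)*n
        w=ow(*q); print(round(a,3),q.round(1),to(w[0],w[1],o['ee_pos'][2],np.pi+A,o)[:2].round(1))
if __name__=='__main__': show([float(x) for x in sys.argv[1:]])
E
python3 door.py 1.57 1.5 1.4 1.3 1.2 1.1 1.0 .9 .8 .7 .6 .5 .4 .3 .2 .15 .1 .06 .04 .02 0
```

```text
oven xy [-247.3  196.2] 0.14282373489409367 [-0.5 -0.2  0.3] 3.080791574528862 [ 0.59  0.28  1.7   0.    1.17 -0.92]
1.57 [-245.   172.4] [ -2.2 -23.9]
1.5 [-247.1  162.4] [ -0.1 -33.9]
1.4 [-248.9  147.7] [  1.7 -48.5]
1.3 [-249.2  132.8] [  2.1 -63.4]
1.2 [-248.1  117.8] [  1.  -78.4]
1.1 [-245.4  102.9] [ -1.7 -93.4]
1.0 [-241.2   88.1] [  -5.8 -108.2]
0.9 [-235.5   73.7] [ -11.5 -122.6]
0.8 [-228.2   59.9] [ -18.8 -136.4]
0.7 [-219.5   46.7] [ -27.5 -149.6]
0.6 [-209.3   34.5] [ -37.6 -161.8]
0.5 [-197.9   23.3] [ -49.  -173.1]
0.4 [-185.2   13.3] [ -61.7 -183.1]
0.3 [-171.4    4.6] [ -75.4 -191.8]
0.2 [-156.8   -2.5] [ -90.1 -199. ]
0.15 [-149.1   -5.5] [ -97.7 -202. ]
0.1 [-141.3   -8.1] [-105.5 -204.6]
0.06 [-135.    -9.9] [-111.9 -206.4]
0.04 [-131.8  -10.6] [-115.1 -207.1]
0.02 [-128.5  -11.4] [-118.3 -207.9]
0.0 [-125.3  -12. ] [-121.5 -208.5]
```

>>> {"method": "arm_command", "body": {
  "plan": [
    [[-1, -10, 0, 0, 0, 0, 1], [-2, -18, 0, 0, 0, 0, 1], [-2, -24, 0, 0, 0, 0, 1], [-1, -29, 0, 0, 0, 0, 1], [0, -34, 0, 0, 0, 0, 1], [1, -41, 0, 0, 0, 0, 1], [2, -48, 0, 0, 0, 0, 1], [2, -56, 0, 0, 0, 0, 1], [2, -63, 0, 0, 0, 0, 1], [2, -71, 0, 0, 0, 0, 1], [1, -78, 0, 0, 0, 0, 1], [-2, -93, 0, 0, 0, 0, 1]]
  ]
}}

```text
time_s: 15.15
ee_pos: [0.4019, 0.2223, 0.1455]
eef_rot: [3.141, 0.0, 3.079]
force: [0.6, 1.2, -0.2]
grip_width: 0.0007
grip_force: 0.4
```

```bash
python3 - <<'E'
from door import *
show([1.05,1,.95,.9,.85,.8,.75,.7,.65,.6,.55,.5,.45,.4,.35,.3,.25,.2,.15])
im,d,P=grab('top'); L=(P[...,:2]-O)@R*1000; h=P[...,2]
m=(h>.157)&(h<.168)&(L[...,0]<-100)&(L[...,0]>-330); q=L[m]-np.array([-95,138])
r=np.hypot(*q.T); q=q[(r>60)&(r<225)]; vx=cv2.fitLine(q.astype(np.float32),cv2.DIST_HUBER,0,.01,.01).ravel(); print('door',len(q),vx, np.arctan(abs(vx[0]/vx[1])))
E
```

```text
oven xy [-243.3  102.6] 0.14546249900951208 [ 0.6  1.2 -0.2] 3.079389010614245 [ 0.43  0.16  1.84  0.    1.14 -1.08]
1.05 [-243.5   95.4] [ 0.2 -7.1]
1 [-241.2   88.1] [ -2.1 -14.5]
0.95 [-238.5   80.8] [ -4.8 -21.7]
0.9 [-235.5   73.7] [ -7.8 -28.9]
0.85 [-232.    66.7] [-11.2 -35.9]
0.8 [-228.2   59.9] [-15.1 -42.7]
0.75 [-224.    53.2] [-19.2 -49.4]
0.7 [-219.5   46.7] [-23.8 -55.9]
0.65 [-214.6   40.5] [-28.7 -62.1]
0.6 [-209.3   34.5] [-33.9 -68.1]
0.55 [-203.8   28.7] [-39.5 -73.9]
0.5 [-197.9   23.3] [-45.4 -79.3]
0.45 [-191.7   18.1] [-51.6 -84.5]
0.4 [-185.2   13.3] [-58.  -89.3]
0.35 [-178.5    8.8] [-64.8 -93.8]
0.3 [-171.4    4.6] [-71.8 -98. ]
0.25 [-164.2    0.9] [ -79.  -101.8]
0.2 [-156.8   -2.5] [ -86.4 -105.2]
0.15 [-149.1   -5.5] [ -94.1 -108.2]
door 287 [   0.90324545    0.4291243  -117.00709     -48.256073  ] 1.1272733
```

Door is following at about 1.1 rad, as computed, with light force. I'll continue along the arc.

>>> {"method": "arm_command", "body": {
  "plan": [
    [[0, -7, 0, 0, 0, 0, 1], [-2, -14, 0, 0, 0, 0, 1], [-5, -22, 0, 0, 0, 0, 1], [-8, -29, 0, 0, 0, 0, 1], [-11, -36, 0, 0, 0, 0, 1], [-15, -43, 0, 0, 0, 0, 1], [-19, -49, 0, 0, 0, 0, 1], [-24, -56, 0, 0, 0, 0, 1], [-29, -62, 0, 0, 0, 0, 1], [-34, -68, 0, 0, 0, 0, 1], [-40, -74, 0, 0, 0, 0, 1], [-45, -79, 0, 0, 0, 0, 1]]
  ]
}}

```text
time_s: 16.4
ee_pos: [0.4424, 0.1403, 0.1454]
eef_rot: [-3.142, -0.0, 3.079]
force: [0.3, 0.1, 0.7]
grip_width: 0.0006
grip_force: 0.2
```

>>> {"method": "arm_command", "body": {
  "plan": [
    [[-6, -5, 0, 0, 0, 0, 1], [-13, -10, 0, 0, 0, 0, 1], [-19, -14, 0, 0, 0, 0, 1], [-26, -19, 0, 0, 0, 0, 1], [-32, -22, 0, 0, 0, 0, 1], [-38, -25, 0, 0, 0, 0, 1], [-43, -27, 0, 0, 0, 0, 1], [-48, -29, 0, 0, 0, 0, 1], [-51, -30, 0, 0, 0, 0, 1], [-53, -31, 0, 0, 0, 0, 1], [-53, -31, 0, 0, 0, 0, 1]]
  ]
}}

```text
time_s: 17.5
ee_pos: [0.493, 0.1065, 0.1454]
eef_rot: [-3.142, 0.0, 3.079]
force: [0.2, 0.8, -0.1]
grip_width: 0.0006
grip_force: 0.0
```

```bash
python3 - <<'E'
from door import *
show([.15,.12,.1,.08,.06,.04,.02,0])
im,d,P=grab('top'); L=(P[...,:2]-O)@R*1000; h=P[...,2]
m=(h>.157)&(h<.166)&(L[...,0]<-98)&(L[...,0]>-330); q=L[m]-np.array([-95,138])
r=np.hypot(*q.T); q=q[(r>60)&(r<225)]; vx=cv2.fitLine(q.astype(np.float32),cv2.DIST_HUBER,0,.01,.01).ravel(); print('door',len(q),vx, np.arctan(abs(vx[0]/vx[1])))
E
```

```text
oven xy [-145.1   -7.2] 0.14542146745845363 [ 0.2  0.8 -0.1] 3.078767214489201 [ 0.14  0.26  1.72 -0.    1.16 -1.37]
0.15 [-149.1   -5.5] [4.  1.7]
0.12 [-144.5   -7.1] [-0.7  0.1]
0.1 [-141.3   -8.1] [-3.8 -0.9]
0.08 [-138.2   -9. ] [-7.  -1.8]
0.06 [-135.    -9.9] [-10.2  -2.6]
0.04 [-131.8  -10.6] [-13.4  -3.4]
0.02 [-128.5  -11.4] [-16.6  -4.1]
0 [-125.3  -12. ] [-19.8  -4.8]Traceback (most recent call last):
  File "<stdin>", line 5, in <module>
cv2.error: OpenCV(4.12.0) /io/opencv/modules/imgproc/src/linefit.cpp:50: error: (-215:Assertion failed) count > 0 in function 'fitLine2D_wods'
```

>>> {"method": "arm_command", "body": {
  "plan": [
    [[-2, 0, 0, 0, 0, 0, 1], [-4, -1, 0, 0, 0, 0, 1], [-5.5, -1, 0, 0, 0, 0, 1], [-7, -2, 0, 0, 0, 0, 1], [-8, -2, 0, 0, 0, 0, 1], [-9, -2, 0, 0, 0, 0, 1], [-10, -2, 0, 0, 0, 0, 1], [-11, -3, 0, 0, 0, 0, 1], [-12, -3, 0, 0, 0, 0, 1]]
  ]
}}

```text
time_s: 18.45
ee_pos: [0.5047, 0.1028, 0.1455]
eef_rot: [3.142, 0.0, 3.079]
force: [-0.5, 0.2, -0.8]
grip_width: 0.0005
grip_force: 0.1
```

>>> {"method": "arm_command", "body": {
  "plan": [
    [[-1, 0, 0, 0, 0, 0, 1], [-2, 0, 0, 0, 0, 0, 1], [-3, -1, 0, 0, 0, 0, 1], [-4, -1, 0, 0, 0, 0, 1], [-5, -1, 0, 0, 0, 0, 1]]
  ]
}}

```text
time_s: 18.95
ee_pos: [0.5096, 0.1015, 0.1454]
eef_rot: [-3.141, -0.0, 3.079]
force: [-1.4, -0.3, -0.3]
grip_width: 0.0003
grip_force: 0.8
```

>>> {"method": "arm_command", "body": {
  "plan": [
    [[-0.7, 0, 0, 0, 0, 0, 1], [-1.4, 0, 0, 0, 0, 0, 1], [-2, 0, 0, 0, 0, 0, 1], [-2.6, 0, 0, 0, 0, 0, 1], [-3.2, 0, 0, 0, 0, 0, 1]]
  ]
}}

```text
time_s: 19.45
ee_pos: [0.5129, 0.1013, 0.1455]
eef_rot: [3.142, 0.0, 3.079]
force: [0.1, -0.0, 0.4]
grip_width: 0.0006
grip_force: 0.0
```

>>> {"method": "arm_command", "body": {
  "plan": [
    [[-0.5, 0, 0, 0, 0, 0, 1], [-1, 0, 0, 0, 0, 0, 1], [-1.5, 0, 0, 0, 0, 0, 1]]
  ]
}}

```text
time_s: 19.75
ee_pos: [0.5139, 0.1013, 0.1454]
eef_rot: [-3.141, -0.001, 3.079]
force: [-8.3, -0.2, 4.4]
grip_width: 0.0006
grip_force: 3.3
```

```bash
python3 - <<'E'
from door import *
show([.03,0])
im,d,P=grab('scene'); L=(P[...,:2]-O)@R*1000; h=P[...,2]
for y0 in range(-75,125,20):
    m=(h>.145)&(h<.158)&(L[...,0]<-98)&(L[...,0]>-150)&(L[...,1]>y0)&(L[...,1]<y0+20)
    if m.sum()>3: print(y0,m.sum(),np.median(L[m][:,0]).round(1))
E
```

```text
oven xy [-123.9  -11.2] 0.14542939987224113 [-8.3 -0.2  4.4] 3.078815870400125 [ 0.12  0.3   1.67  0.    1.18 -1.38]
0.03 [-130.2  -11. ] [6.2 0.2]
0 [-125.3  -12. ] [ 1.4 -0.8]
-75 29 -114.3
-55 26 -114.4
-35 10 -132.9
-15 35 -131.3
5 26 -115.2
25 32 -114.9
45 29 -115.1
65 31 -115.1
85 31 -115.0
105 32 -115.3
```

The door face is flat and parallel to the front, and it resists like a hard stop. One more small nudge, then I withdraw and check.

>>> {"method": "arm_command", "body": {
  "plan": [
    [[-0.5, 0, 0, 0, 0, 0, 1], [-1, 0, 0, 0, 0, 0, 1], [-1, 0, 0, 0, 0, 0, 1]]
  ]
}}

```text
time_s: 20.1
ee_pos: [0.514, 0.1013, 0.1454]
eef_rot: [-3.141, -0.003, 3.079]
force: [-12.1, -0.7, 7.4]
grip_width: 0.0007
grip_force: 6.5
```

>>> {"method": "arm_command", "body": {
  "plan": [
    [[5, 0, 0, 0, 0, 0, 1], [25, 0, 0, 0, 0, 0, 1], [60, 0, -20, 0, 0, 0, 1], [100, 0, -50, 0, 0, 0, 1], [100, -45, -80, 0, 0, 0, 1], [100, -90, -100, 0, 0, 0, 1], [100, -135, -100, 0, 0, 0, 1], [100, -180, -100, 0, 0, 0, 1], [100, -220, -100, 0, 0, 0, 1], [100, -220, -100, 0, 0, 0, 1], [100, -220, -100, 0, 0, 0, 1]]
  ]
}}

```text
time_s: 21.2
ee_pos: [0.4016, -0.1125, 0.2454]
eef_rot: [3.142, 0.0, 3.077]
force: [-0.4, 1.1, -0.3]
grip_width: 0.0004
grip_force: 0.0
```

```bash
python3 - <<'E'
from door import *
show([])
im,d,P=grab('scene'); cv2.imwrite('pics/shut.png',cv2.resize(im[120:300,130:370],(800,600)));L=(P[...,:2]-O)@R*1000; h=P[...,2]
for y0 in range(-75,125,20):
    m=(h>.145)&(h<.158)&(L[...,0]<-98)&(L[...,0]>-150)&(L[...,1]>y0)&(L[...,1]<y0+20)
    if m.sum()>3: print(y0,m.sum(),np.median(L[m][:,0]).round(1))
E
```

```text
oven xy [-222.6 -231.6] 0.24538257367238775 [-0.4  1.1 -0.3] 3.0767662152032456 [-0.36 -0.04  1.81  0.    1.37 -1.87]
-75 25 -114.1
-55 26 -114.9
-35 29 -114.7
-15 30 -114.9
5 26 -115.2
25 30 -115.3
45 32 -114.6
65 30 -114.6
85 31 -115.5
105 31 -115.1
```

View pics/shut.png

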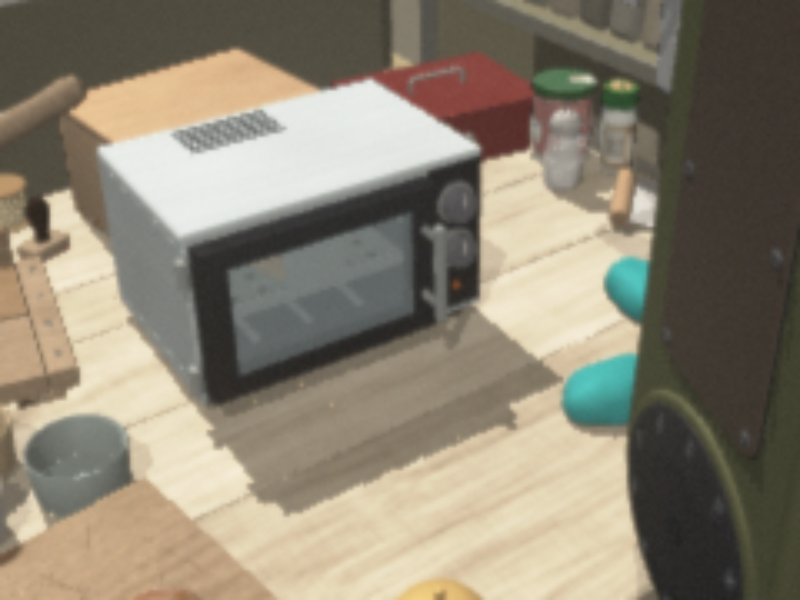

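The door is shut at (310,300), with its face parallel to the oven front across its width. The other things stand where they were, and the arm is clear of everything.

```bash
python3 -c "from station import ctrl; print(ctrl.hand_in())"
```

```text
the job is handed in; nothing more can be done
None
```

The roll lies flat on the tray, the tray is fully home and the door is shut, measured flush with the oven front after the arm let go; the job was handed in at about 21 s (the verdict was not shown).

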